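# Cover the open pot and start its cooking zone

## Task

Two pots stand on the double hob and one of them is still open: put the lid that lies on the table on it so that it sits properly in the mouth, setting it down rather than dropping it, and let go. Only then switch on the zone under that pot: with the fingertips, gently press the touch key directly in front of it and hold it down for about a second. The pot that was covered from the start must stay off, so do not touch the other key, and leave both pots and the other things standing where they are.

Things in the scene. Friction and masses are not known exactly. Their poses are not given: they have to be found in the camera images.
- hob: Table-top double hob, fixed: steel body with a black glass top, 340 (x) x 460 (y) mm, glass 55 mm above the table. Origin: centre of its underside; x points away from the key side (the side nearest the robot), y to the left, towards the left zone. Its position and yaw (up to 7 degrees) vary.
- zone_left (a point): Centre of the left cooking zone (ring mark 164 mm across), on the glass; 40 mm in x and 112 mm in y from the hob's origin.
- zone_right (a point): Centre of the right cooking zone, on the glass; 40 mm in x and -112 mm in y from the hob's origin.
- key_left: Flat grey membrane key of the left zone, 36 (x) x 50 (y) mm, with a white ring mark, on the hob's edge nearest the robot, 175 mm in front of the zone's centre. Origin: centre of its top face, 4 mm above the glass; axes as the hob's. Answers to a push of 3 N or more by the fingertips for 0.3 s; almost no travel (springy, 2 mm at 5 N, then a hard stop). Over 30 N would crack it.
- key_right: The same key for the right zone, 175 mm in front of the centre of the right zone.
- pot_open: Open steel pot without a lid, 140 mm outer diameter, 95 mm high, wall 4 mm (mouth 132 mm), 1.2 kg, two small wire handles on its own y sides reaching 94 mm from its axis at 66 to 77 mm height. Origin: centre of its underside, z up. It stands on the left or on the right zone, within about 10 mm of its centre.
- pot_covered: Same kind of pot with its lid already on (one piece with it), 132 mm high over the lid's grip, about 1.8 kg; stands on the other zone. Origin: centre of its underside.
- lid: Loose steel lid, 0.28 kg, upright on the table left or right of the hob. Disc 145 mm across, its top at z = 13 mm; under it a plug 122 mm across, 8 mm deep, goes into the pot's mouth (5 mm play). Black bar grip: 64 mm along x, 16 mm wide along y, z = 27 to 45 mm, on posts at x = +-22 mm. Origin: centre of the plug's underside, z up; when seated 87 mm above the pot's origin.
- mug: Bystander: steel mug, 82 mm wide, 92 mm high, on the table at the side of the hob opposite to the lid. Origin: centre of its underside.
- jar: Bystander: jar, 80 mm wide, 120 mm high, on the table to the left of the hob's far end. Origin: centre of its underside.
- spatula: Bystander: spatula 280 mm long, lying on the table between the robot and the hob, on the right side. Origin: near its middle.
Mind the look-alikes: they are no part of the job. What is shaped like the pot_open but brown is not meant. What is shaped like the lid but red is not meant.

How it is judged:
By the outcome, as a careful person would: the job done as asked, in the order asked, and still so for the second after the job is handed in, with the robot touching nothing.
It also fails if it takes over 58 s, if anything falls off the work surface, if the arm or the gripper's body presses on something with over 40 N, if the wrist force passes 120 N, or if a joint passes its speed limit or range.

## Robot

A 6-joint arm with a two-finger parallel gripper is mounted at the origin on the work surface. World frame = base frame: x ahead of the robot, y to its left, z up, the work surface at z = 0. Lengths are in mm, angles in rad, forces in N, time in s.
With the tool pointing down it reaches from about 275 to 750 mm from the base axis. Payload 10.2 kg.
Tool frame: the origin (TCP) lies at the very end of the fingers, on their centre line; the grasp point (between the pads) lies 19 mm behind it; z points along the fingers, y is the direction in which the jaws open and shut (so a half turn about z gives the same grasp; the last joint's range is limited). The gripper opens to 85 mm and grips with 20 to 120 N. Pads are 22 mm wide; open, the fingers measure 114 mm over their backs; the gripper's body (76 mm by 85 mm) begins 54 mm behind the grasp point. The pads swing forward as they close: fully open they stand 13 mm farther back than shut.
Start: joints at [-1.333, 0.313, 1.498, -0, 1.331, -0.223], TCP at [233.438, -470.253, 231.294] pointing down, gripper open.
Joint ranges: [-2.94, 2.94], [-0.97, 2.17], [0.19, 2.56], [-1.23, 4.37], [0.02, 3.11], [-2.88, 2.88]. Speed limits (rad/s): [2.39, 2.39, 3.01, 3.14, 3.14, 3.14].

## Interface

Orientations are given as a unit quaternion [w, x, y, z].
In Python, from rig import readout, cams, finish_job gives the robot as it stands. The module is installed in compiled form; this text tells all that it offers.
- The arm moves only by the tool carry_out, never from a script. Its argument "steps" is one flat list of numbers, 7 for each row, row after row: the shift along the tool's x, y, z in cm, then the turn, a rotation vector about the tool's x, y, z in units of 5 degrees (1.0 is 5 degrees), then the opening, from -1 (shut) to 1 (fully open), so that 0 is half open. In form: [x, y, z, ax, ay, az, hand, x, y, z, ax, ay, az, hand, ...]. A call has 1 to 20 rows; each row shifts and turns the commanded pose from where the row before left it, along the tool's axes as they then stand; what a row does not reach is not made up. A row lasts 1/12 s, in which the tool goes at most 41.7 mm and 7.16 degrees, less where a joint would pass 70% of its speed; a pose out of reach is approached as far as the arm can. A call with a gripper value outside its range is refused whole. The fingers move at their own pace and stop on an object; "grip_force" is the grip in N (left out, the last holds). Time passes only in rows, so rows that do not move let the fingers close. It gives the time, the measured TCP pose, the force and the opening at its end, in the units of the state.
- readout.sense(): the state, without advancing time (a new reading comes with each control period).
- cams.capture(name): name is "scene" or "top" or "wrist"; returns the picture (400x640x3 uint8, red, green, blue); there is no depth.
- cams.calibration(name): a dict with "fx", "fy", "cx", "cy" (pixels), "R" (3x3) and "t" (3): a world point X has camera coordinates R X + t; the wrist camera has in their place "T_tool_cam" (4x4, takes a point from camera to tool coordinates, whose origin is the TCP and whose axes are the flange's). Camera axes: x right, y down, z forward; pixel columns grow to the right and rows downward; lengths in mm; the calibration is good to about 2 mm. A picture is of the moment at which its call begins: read the wrist's pose just before it. calibration takes no time and is no camera call.
- finish_job(): hands the job in, once; it reports no verdict.
The state is a dict: "time_s": time; "joints": joint angles; "dq": joint speeds; "tau": joint torques, N m; "eef_pos": TCP position; "ee_rot": TCP orientation; "force": force on the tool from outside, world axes, zero at the start; "wrist_torque": the same for the moment, N m; "grip_width": opening from 0.0 (shut) to 1.0 (fully open).
Only numpy, scipy, OpenCV 4.12 (cv2) and the standard library are available. Lean on these libraries where they do the work, as an engineer would, in place of code of your own. Each camera call takes 0.05 s, during which the arm holds its last target.

## Working session

There is one attempt and no reset: what is moved stays moved. The work goes in short steps, Python scripts to look and compute and a tool call to move; the robot and the scene stay as the last step left them, time stands still between calls to the robot, and variables do not carry over. Pictures are saved under pics/ and viewed, and the job is handed in when it is done.

Besides the shell and the picture viewer there is one more tool, called after ">>>" as name(argument=value, ...), one argument or row to a line, values as JSON. carry_out: Moves the arm, as the interface text tells. Its arguments: {"type":"object","properties":{"steps":{"type":"array","items":{"type":"number"}},"grip_force":{"type":"number"}},"required":["steps"]}

```bash
mkdir -p pics; ls; python3 - <<'E'
from rig import readout,cams
import cv2,numpy as np
s=readout.sense();print(s)
for n in("scene","top"):
    im=cams.capture(n);cv2.imwrite(f"pics/{n}0.png",im[...,::-1])
    print(n,cams.calibration(n))
print(cams.calibration("wrist"))
E
```

```text
pics
{'time_s': 0.0, 'joints': array([-1.33340382e+00,  3.13485337e-01,  1.49846456e+00, -4.35379979e-06,
        1.33099218e+00, -2.23400686e-01]), 'dq': array([-3.24341066e-05,  5.58778494e-04,  1.26327158e-03, -5.24347981e-04,
       -4.82397591e-04,  7.11294705e-04]), 'tau': array([-1.18732933e-03, -4.12271404e+01, -2.59743083e+01, -3.03975366e-04,
        4.17719653e-03, -2.00591893e-05]), 'eef_pos': array([ 233.3697855 , -469.98482196,  230.70665259]), 'ee_rot': array([-6.74677811e-04,  9.73575564e-01,  2.28364109e-01, -6.83437001e-06]), 'force': array([-0.08063409,  0.78727127, -0.17849967]), 'wrist_torque': array([ 0.01135854,  0.05886505, -0.06720289]), 'grip_width': 1.0004450216413634}
scene {'fx': 465.7105078677242, 'fy': 465.7105078677242, 'cx': 311.86997338815354, 'cy': 205.22588794445244, 'R': array([[-0.74613135,  0.66573209,  0.00942357],
       [ 0.42922919,  0.49178991, -0.75756517],
       [-0.50896986, -0.56119825, -0.65269151]]), 't': array([ 303.18749204, -237.68816201, 1823.74558611])}
top {'fx': 505.9119300372072, 'fy': 505.9119300372072, 'cx': 320.53034774565623, 'cy': 204.0428472629084, 'R': array([[ 2.64930616e-02, -9.99645798e-01,  2.52903746e-03],
       [-9.96522417e-01, -2.66100527e-02, -7.89618759e-02],
       [ 7.90012053e-02, -4.28300679e-04, -9.96874428e-01]]), 't': array([ 104.85644165,  525.4438719 , 1724.82876079])}
{'fx': 334.3906425371389, 'fy': 334.3906425371389, 'cx': 323.86920816520814, 'cy': 197.87020121851387, 'T_tool_cam': array([[ 2.12526635e-04, -9.47732707e-01, -3.19065308e-01,
         8.07453062e+01],
       [ 9.99999885e-01,  3.38313490e-04, -3.38815115e-04,
        -8.85842727e-01],
       [ 4.29050264e-04, -3.19065200e-01,  9.47732670e-01,
        -1.42515196e+02],
       [ 0.00000000e+00,  0.00000000e+00,  0.00000000e+00,
         1.00000000e+00]])}
```

View pics/scene0.png

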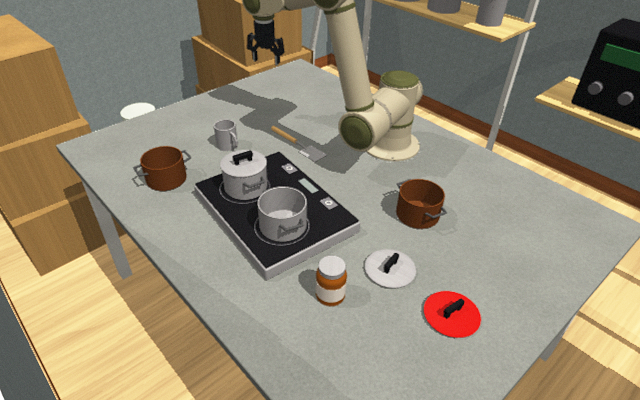

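View pics/top0.png

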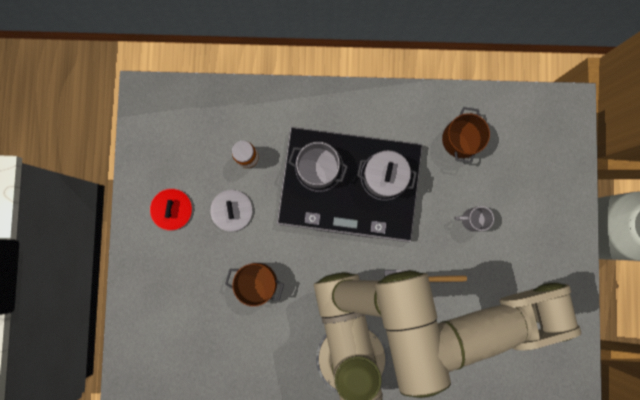

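The open steel pot is on the left zone (top 318,166; scene 282,213). There are two lid candidates in the top view: the steel one at (232,211) and the red one at (172,210). The steel one fits the description. The brown pots at (467,135) and (255,284) are decoys. Next I measure and take an enlarged crop.

```bash
cat > h.py <<'E'
import numpy as np,cv2
from rig import readout,cams
from scipy.spatial.transform import Rotation as Ro
def ray(cal,u,v):
    d=np.array([(u-cal['cx'])/cal['fx'],(v-cal['cy'])/cal['fy'],1.])
    R=np.array(cal['R']);return -R.T@cal['t'],R.T@d
def plane(cal,u,v,z):
    o,d=ray(cal,u,v);return o+d*(z-o[2])/d[2]
def proj(cal,X):
    c=np.array(cal['R'])@X+cal['t'];return cal['fx']*c[0]/c[2]+cal['cx'],cal['fy']*c[1]/c[2]+cal['cy']
def wcal(s):
    c=dict(cams.calibration('wrist'));q=s['ee_rot']
    T=np.eye(4);T[:3,:3]=Ro.from_quat([q[1],q[2],q[3],q[0]]).as_matrix();T[:3,3]=s['eef_pos']
    W=np.linalg.inv(T@c['T_tool_cam']);c['R']=W[:3,:3];c['t']=W[:3,3];return c
E
python3 - <<'E'
from h import *
im=cv2.imread('pics/top0.png')
a=cv2.resize(im[110:260,150:290],None,fx=4,fy=4,interpolation=cv2.INTER_CUBIC)
b=cv2.resize(im[120:250,270:430],None,fx=5,fy=4.6,interpolation=cv2.INTER_CUBIC)
b=cv2.resize(im[120:250,270:430],None,fx=4.5,fy=4.5,interpolation=cv2.INTER_CUBIC)
cv2.imwrite('pics/c1.png',a);cv2.imwrite('pics/c2.png',b)
E
```

```text
(no output)
```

View pics/c1.png

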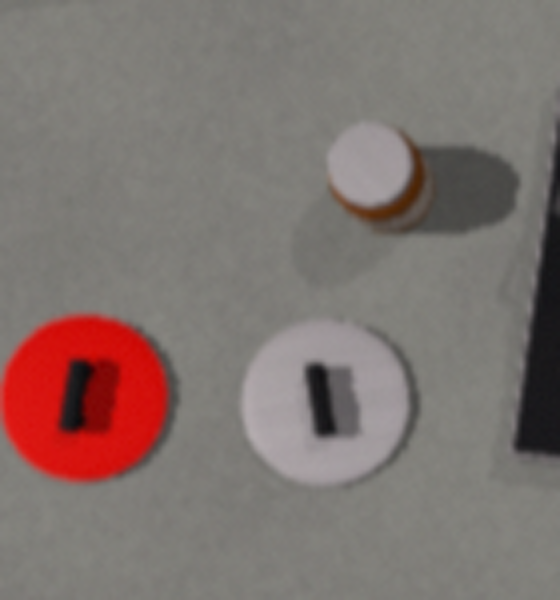

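View pics/c2.png

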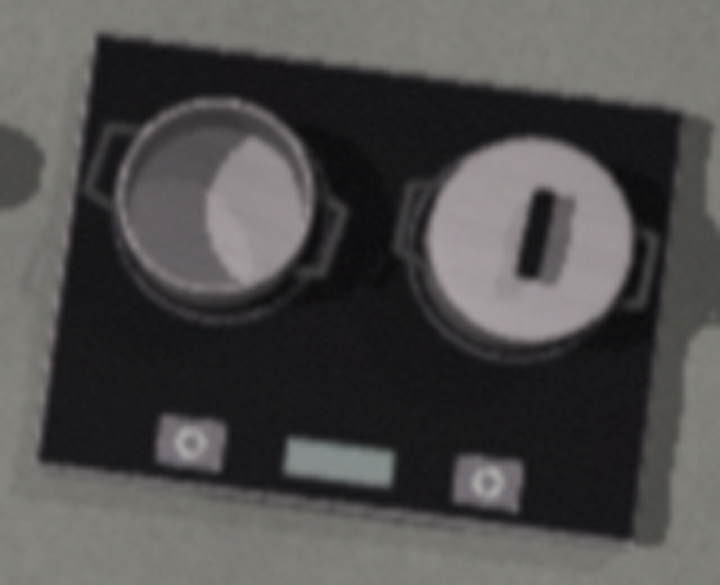

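The crop confirms the steel lid at (320,402) in crop 1, with a black bar at (320,400). In crop 2 the open pot's mouth is at about (215,198) and its key at (190,443).

```bash
python3 - <<'E'
from h import *
im=cv2.imread('pics/top0.png');cal=cams.calibration('top')
hsv=cv2.cvtColor(im,cv2.COLOR_BGR2HSV)
# lid
g=im.min(axis=2)
def big(m,x0,y0,x1,y1):
    k=np.zeros_like(m);k[y0:y1,x0:x1]=m[y0:y1,x0:x1]
    cs,_=cv2.findContours(k,cv2.RETR_EXTERNAL,cv2.CHAIN_APPROX_NONE);return max(cs,key=cv2.contourArea)
m=((g>150)*255).astype(np.uint8)
c=big(m,205,185,260,235);e=cv2.fitEllipse(c);print('lid ell',e,plane(cal,*e[0],13))
bar=((im.max(axis=2)<60)*255).astype(np.uint8)
c=big(bar,222,195,245,225);r=cv2.minAreaRect(c);print('bar',r)
M=cv2.moments(c);u=M['m10']/M['m00'],M['m01']/M['m00'];print(u,plane(cal,*u,42))
P=np.array([plane(cal,*p,45)[:2] for p in cv2.boxPoints(r)]);print(P)
vx=cv2.fitLine(np.array([plane(cal,*p[0],45)[:2] for p in c]).astype(np.float32),cv2.DIST_L2,0,.01,.01).ravel();print('bar dir',vx,np.degrees(np.arctan2(vx[1],vx[0])))
# hob
d=((im.max(axis=2)<50)*255).astype(np.uint8)
k=np.zeros_like(d);k[120:250,270:430]=d[120:250,270:430]
cs,_=cv2.findContours(k,cv2.RETR_EXTERNAL,cv2.CHAIN_APPROX_NONE)
# keys
c0=np.array([plane(cal,270+x/4.5,120+y/4.5,55)[:2] for x,y in[(98,36),(683,112),(632,540),(40,460)]])
print('hob corners',c0,np.linalg.norm(np.roll(c0,-1,0)-c0,axis=1),'centre',c0.mean(0))
for x,y in[(190,443),(487,483)]: print('key',plane(cal,270+x/4.5,120+y/4.5,59))
# pot
for x,y,w in[(214,197,'pot')]: print(plane(cal,270+x/4.5,120+y/4.5,95+55))
hs=cams.calibration('scene')
E
python3 - <<'E'
import cv2
im=cv2.imread('pics/scene0.png')
cv2.imwrite('pics/c3.png',cv2.resize(im[170:290,220:430],None,fx=3.8,fy=3.8,interpolation=cv2.INTER_CUBIC))
im=cv2.imread('pics/top0.png')
cv2.imwrite('pics/c4.png',cv2.resize(im[135:200,280:355],None,fx=8,fy=8,interpolation=cv2.INTER_CUBIC))
E
```

```text
lid ell ((229.70314025878906, 211.04025268554688), (36.00033950805664, 39.25408172607422), 104.24049377441406) [490.40885993 432.29195499  13.        ]
bar ((229.99998474121094, 209.50001525878906), (17.09749412536621, 4.438772678375244), 80.53767395019531)
(229.95072463768116, 209.6231884057971) [493.50411895 426.45683619  42.        ]
[[520.89707187 439.10561773]
 [523.78428449 424.32473989]
 [466.64548259 412.46923457]
 [463.77359534 427.21300661]]
bar dir [9.7685891e-01 2.1388459e-01 4.9296539e+02 4.2592538e+02] 12.350097
hob corners [[ 778.0840359   224.08819758]
 [ 731.57357277 -221.50159116]
 [ 406.50438847 -186.82672466]
 [ 454.53272575  257.53252351]] [448.01058359 326.91332329 446.94727051 325.2752269 ] centre [592.67368072  18.32310132]
key [470.06751275 145.47893617  59.        ]
key [446.06944345 -77.21082495  59.        ]
[641.72983846 131.84450029 150.        ]
```

View pics/c4.png

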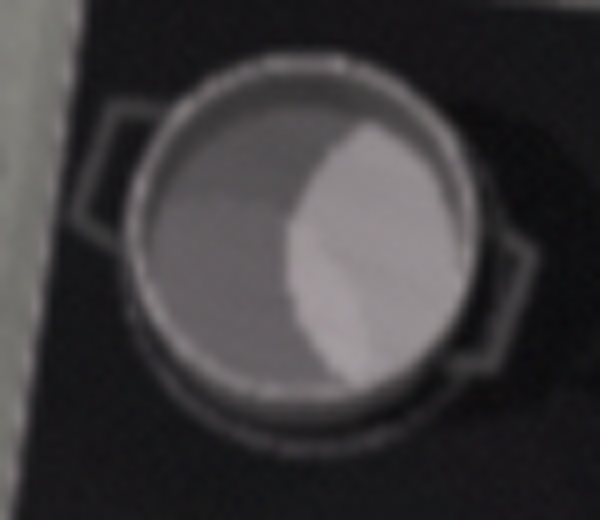

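View pics/c3.png

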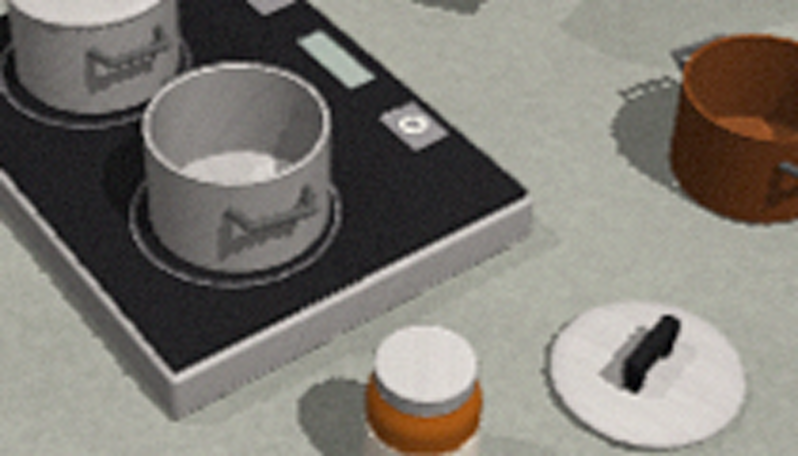

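>>> carry_out(
  steps=[0,0,0,0,0,0.7,1,0,0,0,0,0,0.7,1,0,0,0,0,0,0.7,1,0,0,0,0,0,0.7,1,1.5,-2.7,0,0,0,0,1,1.5,-2.7,0,0,0,0,1,1.5,-2.7,0,0,0,0,1,1.5,-2.7,0,0,0,0,1,1.5,-2.7,0,0,0,0,1,1.5,-2.7,0,0,0,0,1,1.5,-2.7,0,0,0,0,1,1.5,-2.7,0,0,0,0,1,1.5,-2.7,0,0,0,0,1,1.5,-2.7,0,0,0,0,1,1.5,-2.7,0,0,0,0,1,1.5,-2.7,0,0,0,0,1,1.5,-2.7,0,0,0,0,1,1.5,-2.7,0,0,0,0,1,1.5,-2.7,0,0,0,0,1,1.5,-2.7,0,0,0,0,1],
)

```text
time_s: 1.77
eef_pos: [375.1, 4.8, 231.2]
ee_rot: [-0.0, 0.994, 0.108, -0.0]
force: [0.1, -1.3, -0.6]
grip_width: 1.004
```

>>> carry_out(
  steps=[1.5,-2.7,0,0,0,0,1,1.5,-2.7,0,0,0,0,1,1.5,-2.7,0,0,0,0,1,1.5,-2.7,0,0,0,0,1,1.5,-2.7,0,0,0,0,1,1.5,-2.7,0,0,0,0,1,1.5,-2.7,0,0,0,0,1,1.5,-2.7,0,0,0,0,1,1.5,-2.7,0,0,0,0,1,1.5,-2.7,0,0,0,0,1,1.5,-2.7,0,0,0,0,1,1.5,-2.7,0,0,0,0,1,1.5,-2.7,0,0,0,0,1,1.5,-2.7,0,0,0,0,1,0,0,0,0,0,0,1,0,0,0,0,0,0,1],
)

```text
time_s: 3.1
eef_pos: [498.7, 418.3, 229.9]
ee_rot: [0.0, 0.994, 0.109, -0.001]
force: [0.3, 0.1, 0.3]
grip_width: 1.001
```

```bash
python3 - <<'E'
from h import *
s=readout.sense();im=cams.capture('wrist');cv2.imwrite('pics/w1.png',im[...,::-1])
np.save('s1.npy',s,allow_pickle=True);print(s['time_s'],s['eef_pos'],s['ee_rot'],s['joints'])
c=wcal(s);print(proj(c,np.array([490,430,13])))
E
```

```text
3.1 [498.66963785 418.29965914 229.89642728] [ 4.17348228e-04  9.94064037e-01  1.08792410e-01 -8.52633365e-04] [ 5.18363232e-01  6.03461166e-01  1.06476948e+00 -8.74041184e-05
  1.47525861e+00  1.87115154e+00]
(np.float64(312.25636171005664), np.float64(167.80182646756592))
```

View pics/w1.png

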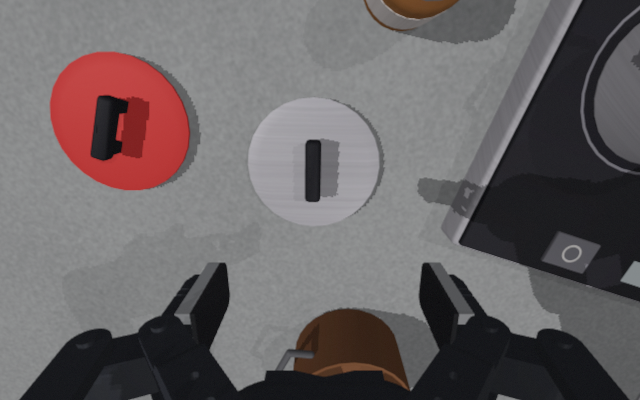

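The steel lid is at (314,162) with its bar at (313,170), nearly aligned with the image's vertical. The red lid is at (120,120), the brown pot at (350,350) and the left key at (571,253). Now I refine these from the wrist view.

```bash
python3 - <<'E'
from h import *
s=np.load('s1.npy',allow_pickle=True).item();c=wcal(s)
im=cv2.imread('pics/w1.png')
def big(m,x0,y0,x1,y1):
    k=np.zeros_like(m);k[y0:y1,x0:x1]=m[y0:y1,x0:x1]
    cs,_=cv2.findContours(k,cv2.RETR_EXTERNAL,cv2.CHAIN_APPROX_NONE);return max(cs,key=cv2.contourArea)
g=im.min(axis=2)
# disc vs table brightness
print(g[120,280],g[80,330],g[200,350])
m=((g>138)*255).astype(np.uint8);m=cv2.morphologyEx(m,cv2.MORPH_CLOSE,np.ones((5,5)))
k=big(m,235,85,392,240);h=cv2.convexHull(k)
P=np.array([plane(c,*p[0],12)[:2] for p in h]);(x,y),r=cv2.minEnclosingCircle(P.astype(np.float32));e=cv2.fitEllipse(P.astype(np.float32));print('lid',x,y,r,e)
d=((im.max(axis=2)<55)*255).astype(np.uint8)
k=big(d,295,130,330,215)
P=np.array([plane(c,*p[0],45)[:2] for p in k]).astype(np.float32);r=cv2.minAreaRect(P);print('bar',r)
v=cv2.fitLine(P,cv2.DIST_L2,0,.01,.01).ravel();print(np.degrees(np.arctan2(v[1],v[0])))
print('key',plane(c,571,253,59))
q=s['ee_rot'];R=Ro.from_quat([q[1],q[2],q[3],q[0]]).as_matrix();print(R.round(4))
t=cams.calibration('top')
for p in((255,284),(229,282),(285,292)):print('brown',plane(t,*p,90))
E
```

```text
161 141 155
lid 490.85748291015625 422.7830810546875 121.17129516601562 ((490.9735412597656, 420.089599609375), (190.66282653808594, 293.82342529296875), 108.44441986083984)
bar ((494.334716796875, 429.1254577636719), (63.1160888671875, 13.998040199279785), 11.521416664123535)
11.133233
key [470.35092132 147.30517332  59.        ]
[[ 9.763e-01  2.163e-01 -1.600e-03]
 [ 2.163e-01 -9.763e-01 -1.000e-03]
 [-1.800e-03  6.000e-04 -1.000e+00]]
brown [249.01613947 326.12128173  90.        ]
brown [253.2580632  411.35385849  90.        ]
brown [225.71453072 227.22417333  90.        ]
```

>>> carry_out(
  steps=[-0.2,-1.1,0,0,0,0.25,1,0,0,2,0,0,0,1,0,0,2,0,0,0,1,0,0,2,0,0,0,1,0,0,2,0,0,0,1,0,0,2,0,0,0,0.5,0,0,2,0,0,0,0.2,0,0,0,0,0,0,0.2,0,0,0,0,0,0,0.2],
  grip_force=40,
)

```text
time_s: 3.9
eef_pos: [494.6, 426.8, 111.5]
ee_rot: [0.0, 0.995, 0.097, -0.001]
force: [0.3, 0.6, -0.3]
grip_width: 0.598
```

```bash
python3 - <<'E'
from h import *
s=readout.sense();im=cams.capture('wrist');cv2.imwrite('pics/w2.png',im[...,::-1])
np.save('s2.npy',s,allow_pickle=True);print(s['time_s'],s['eef_pos'],s['ee_rot'],s['grip_width'])
c=wcal(s)
im=im[...,::-1]
d=((im.max(axis=2)<55)*255).astype(np.uint8)
print(proj(c,np.array([494.2,428.7,45])))
E
```

```text
3.9 [494.55664486 426.84459804 111.48451502] [ 3.07070899e-04  9.95312040e-01  9.67136463e-02 -5.64694595e-04] 0.5984270485661358
(np.float64(321.8455326301125), np.float64(212.15253595407202))
```

View pics/w2.png

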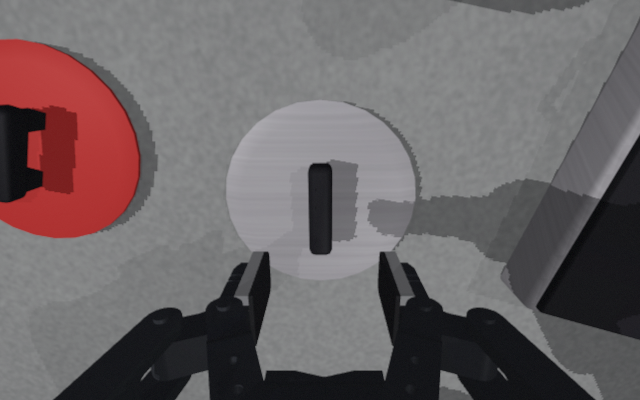

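The bar at (320,208) sits between the fingertips (midpoint about 325). I'll compute the remaining offset.

```bash
python3 - <<'E'
from h import *
s=np.load('s2.npy',allow_pickle=True).item();c=wcal(s)
im=cv2.imread('pics/w2.png')
d=((im.max(axis=2)<60)*255).astype(np.uint8)
k=np.zeros_like(d);k[140:262,295:345]=d[140:262,295:345]
cs,_=cv2.findContours(k,cv2.RETR_EXTERNAL,cv2.CHAIN_APPROX_NONE);k=max(cs,key=cv2.contourArea)
print(cv2.boundingRect(k))
P=np.array([plane(c,*p[0],45)[:2] for p in k]).astype(np.float32);r=cv2.minAreaRect(P);print(r)
q=s['ee_rot'];R=Ro.from_quat([q[1],q[2],q[3],q[0]]).as_matrix()
print(R.T@(np.array([*r[0],45])-s['eef_pos']),np.degrees(np.arctan2(R[1,0],R[0,0])))
for L in((226,190),(416,190),(321,100),(321,280)):print(plane(c,*L,13))
E
```

```text
(309, 163, 23, 91)
((495.383544921875, 430.2385559082031), (64.09219360351562, 14.794258117675781), 11.503405570983887)
[ 1.54351979 -3.20464833 66.48113437] 11.099902768187953
[485.66873196 500.88738692  13.        ]
[513.28966199 360.22056087  13.        ]
[563.51597409 442.95247112  13.        ]
[422.73125557 415.70237808  13.        ]
```

>>> carry_out(
  steps=[0.1,-0.3,1.5,0,0,0,0.2,0,0,1.5,0,0,0,0.2,0,0,1.5,0,0,0,0.2,0,0,1.5,0,0,0,0.2,0,0,1.5,0,0,0,0.2,0,0,1,0,0,0,0.2,0,0,0.5,0,0,0,0.2,0,0,0,0,0,0,0.2,0,0,0,0,0,0,0.2,0,0,0,0,0,0,0.2],
)

```text
time_s: 4.78
eef_pos: [495.6, 431.2, 22.6]
ee_rot: [-0.0, 0.995, 0.097, 0.001]
force: [0.3, -0.6, 0.1]
grip_width: 0.601
```

>>> carry_out(
  steps=[0,0,0.3,0,0,0,0.0,0,0,0,0,0,0,-0.3,0,0,0,0,0,0,-0.5,0,0,0,0,0,0,-0.6,0,0,0,0,0,0,-0.8,0,0,0,0,0,0,-1,0,0,0,0,0,0,-1,0,0,0,0,0,0,-1,0,0,0,0,0,0,-1],
  grip_force=60,
)

```text
time_s: 5.53
eef_pos: [495.2, 430.9, 18.6]
ee_rot: [0.0, 0.995, 0.097, 0.0]
force: [-1.0, -2.7, 5.4]
grip_width: 0.173
```

>>> carry_out(
  steps=[0,0,-0.5,0,0,0,-1,0,0,-1,0,0,0,-1,0,0,-2,0,0,0,-1,0,0,-2,0,0,0,-1,0,0,-2,0,0,0,-1,0,0,-2,0,0,0,-1,0,0,-2,0,0,0,-1,0,0,-2,0,0,0,-1,0,0,-2,0,0,0,-1,0,0,-2,0,0,0,-1,0,0,-2,0,0,0,-1,0,0,-1,0,0,0,-1,0,0,0,0,0,0,-1,0,0,0,0,0,0,-1],
)

```text
time_s: 6.7
eef_pos: [494.8, 430.9, 222.7]
ee_rot: [0.0, 0.995, 0.097, -0.0]
force: [0.4, -0.4, -3.2]
grip_width: 0.179
```

```bash
python3 - <<'E'
from h import *
s=readout.sense();im=cams.capture('wrist');cv2.imwrite('pics/w3.png',im[...,::-1])
np.save('s3.npy',s,allow_pickle=True);print(s['time_s'],s['eef_pos'],s['ee_rot'],s['grip_width'],s['force'],s['joints'])
E
```

```text
6.7 [494.8425958  430.94306799 222.73682738] [ 6.13621861e-05  9.95261001e-01  9.72392017e-02 -2.70982933e-04] 0.17853263547034443 [ 0.43406729 -0.41594281 -3.17707386] [5.38260572e-01 6.19261737e-01 1.05708822e+00 1.20946472e-04
 1.46578522e+00 1.91425799e+00]
```

View pics/w3.png

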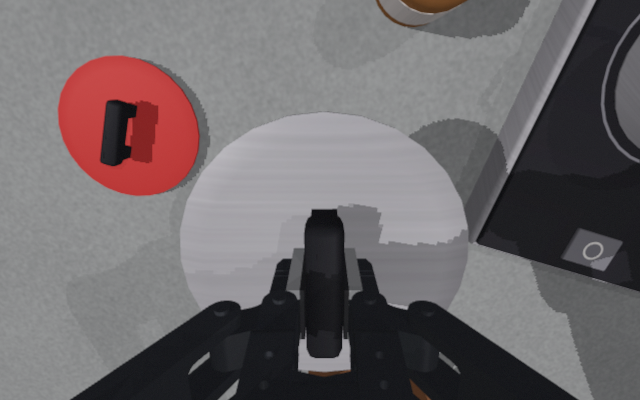

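The lid is held level and centred (disc edges at u=180 and 468), with 3.2 N on the wrist. I'll move to a viewpoint beside the open pot.

>>> carry_out(
  steps=[0.5,0.8,-0.6,0,0,0,-1,1,1.6,-1.2,0,0,0,-1,1,1.6,-1.2,0,0,0,-1,1,1.6,-1.2,0,0,0,-1,1,1.6,-1.2,0,0,0,-1,1,1.6,-1.2,0,0,0,-1,1,1.6,-1.2,0,0,0,-1,1,1.6,-1.2,0,0,0,-1,0.6,1,-0.6,0,0,0,-1,0.3,0.4,-0.3,0,0,0,-1,0,0,0,0,0,0,-1,0,0,0,0,0,0,-1,0,0,0,0,0,0,-1],
)

```text
time_s: 7.83
eef_pos: [602.8, 316.3, 321.5]
ee_rot: [0.0, 0.995, 0.098, -0.001]
force: [0.1, -0.1, -3.5]
grip_width: 0.173
```

```bash
python3 - <<'E'
from h import *
s=readout.sense();im=cams.capture('wrist');cv2.imwrite('pics/w4.png',im[...,::-1])
np.save('s4.npy',s,allow_pickle=True);print(s['time_s'],s['eef_pos'],s['ee_rot'],s['dq'].round(3))
E
```

```text
7.8333 [602.80951645 316.31013604 321.48915577] [ 4.35760455e-05  9.95226702e-01  9.75869936e-02 -7.67450298e-04] [ 0.008 -0.004 -0.002 -0.001  0.002 -0.   ]
```

View pics/w4.png

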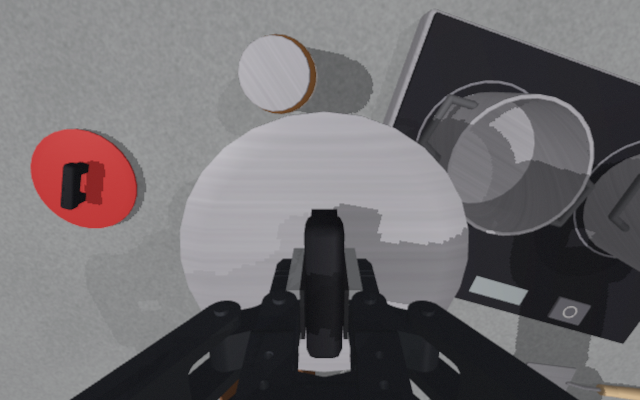

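The open pot's rim is visible, spanning u≈447–594 and v≈94–235. I'll trace the rim in a crop.

```bash
python3 - <<'E'
from h import *
im=cv2.imread('pics/w4.png')
cv2.imwrite('pics/c5.png',cv2.resize(im[85:245,430:605],None,fx=3.6,fy=3.6,interpolation=cv2.INTER_CUBIC))
s=np.load('s4.npy',allow_pickle=True).item();c=wcal(s)
g=cv2.cvtColor(im,cv2.COLOR_BGR2GRAY).astype(float)
# radial scan outwards for outer rim edge (bright -> dark), in world circle coords
def scan(cx,cy,z,img,c,r0=58,r1=80):
    pts=[]
    for a in np.radians(np.arange(0,360,5)):
        rs=np.arange(r0,r1,.5)
        uv=np.array([proj(c,np.array([cx+r*np.cos(a),cy+r*np.sin(a),z])) for r in rs]).astype(np.float32)
        v=cv2.remap(img.astype(np.float32),uv[:,0:1],uv[:,1:2],cv2.INTER_LINEAR,borderValue=0).ravel()
        d=v[4:]-v[:-4];i=d.argmin()
        if d[i]<-35: pts.append((cx+rs[i+2]*np.cos(a),cy+rs[i+2]*np.sin(a)))
    return np.array(pts)
def fit(P):
    from scipy.optimize import least_squares
    f=lambda p:np.hypot(P[:,0]-p[0],P[:,1]-p[1])-p[2]
    r=least_squares(f,[*P.mean(0),70],loss='soft_l1',f_scale=1.);return r.x,np.abs(f(r.x))
for n,f,cc in(('wrist','w4',c),('top','top0',cams.calibration('top')),('scene','scene0',cams.calibration('scene'))):
    g=cv2.cvtColor(cv2.imread(f'pics/{f}.png'),cv2.COLOR_BGR2GRAY)
    x,y=641.7,131.8
    for _ in range(3):
        P=scan(x,y,150,g,cc);p,e=fit(P);x,y=p[:2]
    print(n,p,len(P),np.median(e))
# lid in tool frame: disc edge, outer, plane tool z
E
```

```text
wrist [642.72337489 133.17532087  69.49407106] 60 0.021582884866894858<stdin>:19: RuntimeWarning: Mean of empty slice.
  ret = ret.dtype.type(ret / rcount)
Traceback (most recent call last):
TypeError: Value after * must be an iterable, not numpy.float64
```

View pics/c5.png

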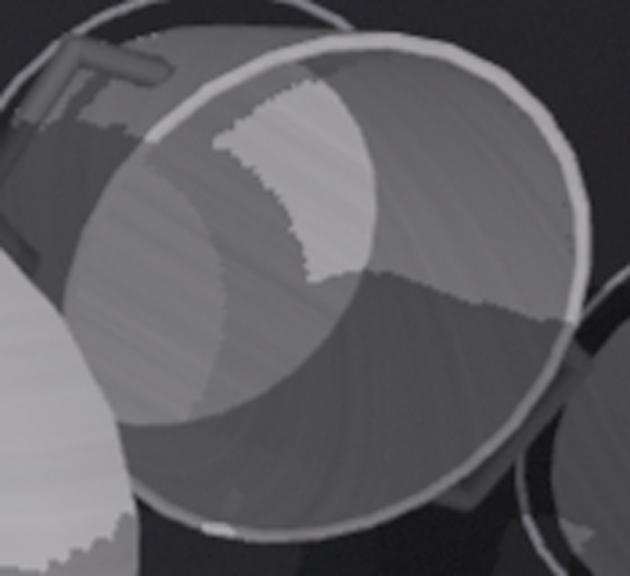

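```bash
python3 - <<'E'
from h import *
from scipy.optimize import least_squares
s=np.load('s4.npy',allow_pickle=True).item()
c=dict(cams.calibration('wrist'));W=np.linalg.inv(c['T_tool_cam']);c['R']=W[:3,:3];c['t']=W[:3,3]
img=cv2.cvtColor(cv2.imread('pics/w4.png'),cv2.COLOR_BGR2GRAY).astype(np.float32)
for z in(3,5.6,8):
  x=y=0
  for _ in range(3):
    P=[]
    for a in np.radians(np.arange(-95,96,4)):
        rs=np.arange(62,84,.5)
        uv=np.array([proj(c,np.array([x+r*np.cos(a),y+r*np.sin(a),z])) for r in rs]).astype(np.float32)
        v=cv2.remap(img,uv[:,0:1],uv[:,1:2],cv2.INTER_LINEAR).ravel();d=np.abs(v[4:]-v[:-4]);i=d.argmax()
        if d[i]>20:P.append((x+rs[i+2]*np.cos(a),y+rs[i+2]*np.sin(a)))
    P=np.array(P);f=lambda p:np.hypot(P[:,0]-p[0],P[:,1]-p[1])-p[2]
    r=least_squares(f,[0,0,72],loss='soft_l1');x,y=r.x[:2]
  print(z,r.x,len(P),np.median(np.abs(f(r.x))))
q=s['ee_rot'];R=Ro.from_quat([q[1],q[2],q[3],q[0]]).as_matrix();x,y=r.x[:2]
for off in((0,0),(x,y)):
  d=np.array([642.7,133.0,0])-s['eef_pos'];d[2]=0
  print(R.T@d-np.array([*off,0]))
print(R.round(4))
E
```

```text
3 [ 0.21257667 -0.63063777 69.94784957] 48 0.3958850563574856
5.6 [-1.08806579 -0.5299426  71.09328459] 48 0.24980164431556773
8 [-2.34627461 -0.64511699 72.20369885] 48 0.2916537058634532
[ 3.52408293e+00  1.87567154e+02 -1.72394454e-02]
[ 5.87035753e+00  1.88212271e+02 -1.72394454e-02]
[[ 9.810e-01  1.942e-01 -1.500e-03]
 [ 1.942e-01 -9.810e-01 -2.000e-04]
 [-1.500e-03 -1.000e-04 -1.000e+00]]
```

>>> carry_out(
  steps=[0.1,1,0,0,0,0,-1,0.1,2,0,0,0,0,-1,0.1,2.4,0,0,0,0,-1,0.1,2.4,0,0,0,0,-1,0.1,2.4,0,0,0,0,-1,0,2.4,0,0,0,0,-1,0,2.4,0,0,0,0,-1,0,2.2,0,0,0,0,-1,0,1.2,0,0,0,0,-1,0,0.4,0,0,0,0,-1,0,0,1,0,0,0,-1,0,0,2,0,0,0,-1,0,0,2,0,0,0,-1,0,0,2,0,0,0,-1,0,0,2,0,0,0,-1,0,0,1.8,0,0,0,-1,0,0,1,0,0,0,-1,0,0,0.4,0,0,0,-1,0,0,0,0,0,0,-1,0,0,0,0,0,0,-1],
)

```text
time_s: 9.55
eef_pos: [645.0, 132.6, 201.4]
ee_rot: [0.0, 0.995, 0.097, 0.001]
force: [0.4, 0.1, -2.5]
grip_width: 0.178
```

```bash
python3 - <<'E'
from h import *
s=readout.sense();im=cams.capture('wrist');cv2.imwrite('pics/w5.png',im[...,::-1])
np.save('s5.npy',s,allow_pickle=True);print(s['time_s'],s['eef_pos'],s['ee_rot'],s['force'])
q=s['ee_rot'];R=Ro.from_quat([q[1],q[2],q[3],q[0]]).as_matrix()
print(R.T@(np.array([642.7,133.0,s['eef_pos'][2]])-s['eef_pos']))
im=cams.capture('scene')[...,::-1];cv2.imwrite('pics/s5.png',cv2.resize(im[110:260,180:400],None,fx=3.6,fy=3.6,interpolation=cv2.INTER_CUBIC))
E
```

```text
9.55 [644.98521914 132.55834339 201.41196172] [1.64082380e-05 9.95252305e-01 9.73251792e-02 8.11445130e-04] [ 0.39034535  0.13851874 -2.52283307]
[-2.15636359 -0.8759965  -0.00364302]
```

View pics/w5.png

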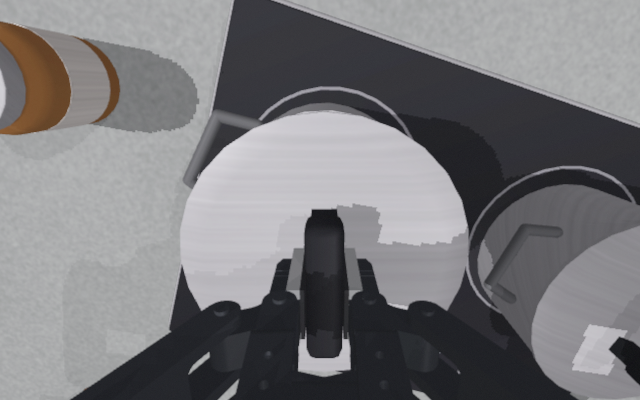

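View pics/s5.png

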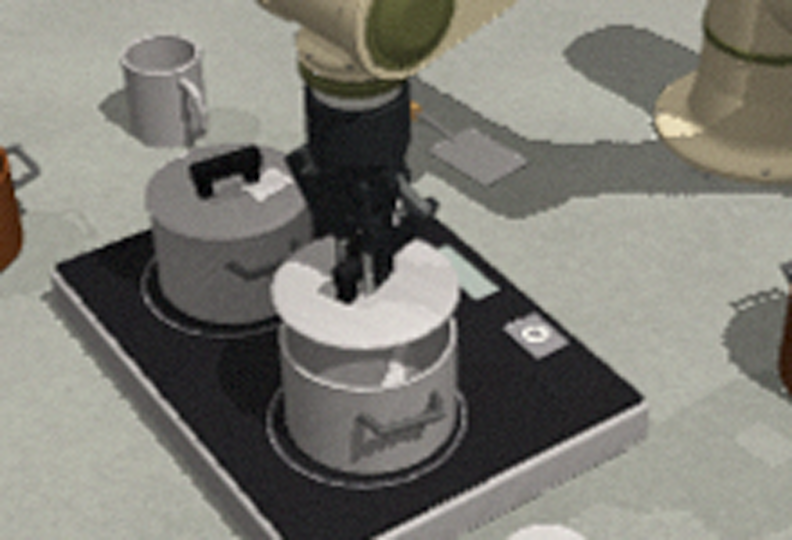

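The lid hovers over the pot's mouth in the scene view, with the lid at u≈270–460 and the pot at 280–458 in the crop. I'll check the lateral centring numerically.

```bash
python3 - <<'E'
from h import *
from scipy.optimize import least_squares
c=cams.calibration('scene')
im=cams.capture('scene')[...,::-1];cv2.imwrite('pics/s5full.png',im)
g=cv2.cvtColor(im,cv2.COLOR_BGR2GRAY).astype(np.float32)
old=cv2.cvtColor(cv2.imread('pics/scene0.png'),cv2.COLOR_BGR2GRAY).astype(np.float32)
def width(img,v,u0,u1):
    L=cv2.resize(img[int(v)-1:int(v)+2,u0:u1].mean(0)[None],None,fx=8,fy=1,interpolation=cv2.INTER_CUBIC).ravel()
    d=np.diff(cv2.GaussianBlur(L[None],(0,0),4).ravel())
    h=len(d)//2
    a=d[:h].argmax();b=h+d[h:].argmin();return u0+(a+1)/8-.5,u0+(b+1)/8-.5
for v in(216,218,220,222,224,226,228):print('pot now',v,width(g,v,245,320),'old',width(old,v,245,320))
for v in(190,192,194,196):
    print('lid row',v,width(g,v,245,320))
print(proj(c,np.array([642.7,133,150])),proj(c,np.array([642.7,133,130])),proj(c,np.array([642.7,133,195])))
E
```

```text
pot now 216 (np.float64(257.75), np.float64(306.25)) old (np.float64(257.875), np.float64(306.25))
pot now 218 (np.float64(258.5), np.float64(307.125)) old (np.float64(255.75), np.float64(307.125))
pot now 220 (np.float64(258.625), np.float64(298.75)) old (np.float64(258.625), np.float64(298.625))
pot now 222 (np.float64(258.625), np.float64(309.125)) old (np.float64(258.625), np.float64(305.875))
pot now 224 (np.float64(258.625), np.float64(309.25)) old (np.float64(258.625), np.float64(306.0))
pot now 226 (np.float64(253.5), np.float64(305.875)) old (np.float64(253.5), np.float64(305.875))
pot now 228 (np.float64(253.5), np.float64(309.125)) old (np.float64(253.5), np.float64(309.25))
lid row 190 (np.float64(278.625), np.float64(306.875))
lid row 192 (np.float64(278.625), np.float64(307.125))
lid row 194 (np.float64(255.75), np.float64(306.375))
lid row 196 (np.float64(256.875), np.float64(305.5))
(np.float64(281.4828881057326), np.float64(201.69133750918246)) (np.float64(281.71389936493256), np.float64(207.00286300539634)) (np.float64(280.9460809029301), np.float64(189.34879994581237))
```

The lid is centred to about 1 mm, so I'll lower it, slowly near contact.

>>> carry_out(
  steps=[0,0,0.8,0,0,0,-1,0,0,1,0,0,0,-1,0,0,0.7,0,0,0,-1,0,0,0.4,0,0,0,-1,0,0,0.3,0,0,0,-1,0,0,0.2,0,0,0,-1,0,0,0.2,0,0,0,-1,0,0,0,0,0,0,-1,0,0,0,0,0,0,-1],
)

```text
time_s: 10.45
eef_pos: [644.8, 132.2, 164.5]
ee_rot: [0.0, 0.995, 0.097, 0.0]
force: [0.3, -0.6, -2.5]
grip_width: 0.176
```

```bash
python3 - <<'E'
from h import *
s=readout.sense();print(s['time_s'],s['eef_pos'],s['force'],s['wrist_torque'])
im=cams.capture('scene')[...,::-1];cv2.imwrite('pics/s6.png',cv2.resize(im[110:260,180:400],None,fx=3.6,fy=3.6,interpolation=cv2.INTER_CUBIC))
E
```

```text
10.45 [644.75493815 132.22008269 164.50004961] [ 0.31007719 -0.58232648 -2.49467439] [ 0.00299394 -0.02926612  0.0566254 ]
```

View pics/s6.png

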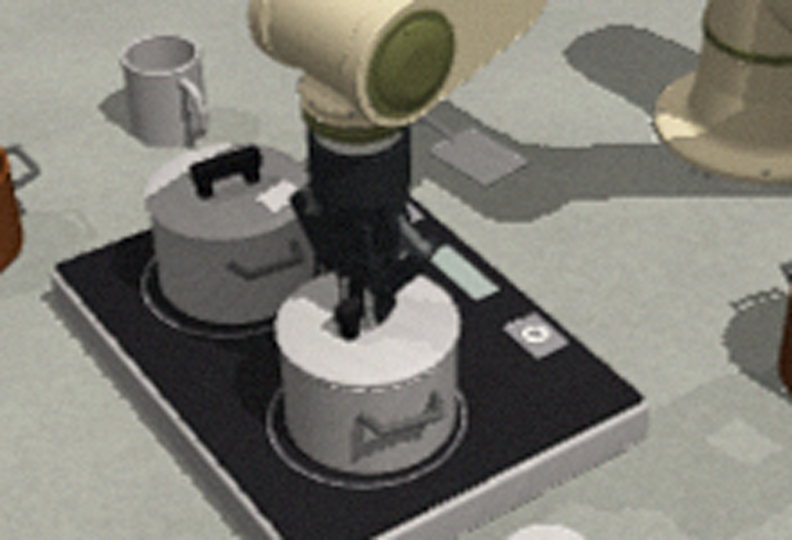

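The plug is entering the mouth with no side load. The last few mm follow in small steps.

>>> carry_out(
  steps=[0,0,0.1,0,0,0,-1,0,0,0.1,0,0,0,-1,0,0,0.1,0,0,0,-1,0,0,0,0,0,0,-1,0,0,0,0,0,0,-1],
)

```text
time_s: 10.92
eef_pos: [644.6, 132.2, 161.2]
ee_rot: [-0.0, 0.995, 0.097, -0.0]
force: [-0.4, 0.2, -2.4]
grip_width: 0.176
```

>>> carry_out(
  steps=[0,0,0.1,0,0,0,-1,0,0,0,0,0,0,-1,0,0,0,0,0,0,-1],
)

```text
time_s: 11.17
eef_pos: [644.8, 132.3, 160.7]
ee_rot: [0.0, 0.995, 0.097, 0.0]
force: [-0.6, -0.8, -0.0]
grip_width: 0.175
```

>>> carry_out(
  steps=[0,0,0.05,0,0,0,-1,0,0,0,0,0,0,-1,0,0,0,0,0,0,-1],
)

```text
time_s: 11.42
eef_pos: [644.8, 132.3, 160.6]
ee_rot: [0.0, 0.995, 0.097, 0.0]
force: [-3.4, -1.1, 5.4]
grip_width: 0.176
```

It's seated, with z stopped at 160.6 and 5 N upward. Releasing gradually, then retreating up.

>>> carry_out(
  steps=[0,0,0,0,0,0,-0.6,0,0,0,0,0,0,-0.5,0,0,0,0,0,0,-0.4,0,0,0,0,0,0,-0.2,0,0,0,0,0,0,0,0,0,0,0,0,0,0,0,0,0,0,0,0,0,0,0,-0.5,0,0,0,0,0,0,-1,0,0,0,0,0,0,-2,0,0,0,0,0,0,-2,0,0,0,0,0,0,-2,0,0,0,0,0,0,-2,0,0,0,0,0,0,0,0,0,0,0,0,0,0,0,0,0,0],
)

```text
time_s: 12.67
eef_pos: [645.0, 132.3, 256.5]
ee_rot: [0.0, 0.995, 0.097, 0.001]
force: [0.2, -0.6, 0.6]
grip_width: 0.505
```

```bash
python3 - <<'E'
from h import *
s=readout.sense();im=cams.capture('wrist');cv2.imwrite('pics/w7.png',im[...,::-1])
np.save('s7.npy',s,allow_pickle=True);print(s['time_s'],s['eef_pos'],s['ee_rot'],s['force'],s['grip_width'])
im=cams.capture('scene')[...,::-1];cv2.imwrite('pics/s7.png',cv2.resize(im[110:260,180:400],None,fx=3.6,fy=3.6,interpolation=cv2.INTER_CUBIC))
E
```

```text
12.6667 [644.99241627 132.26458775 256.4518449 ] [9.23892334e-05 9.95267687e-01 9.71597495e-02 1.48541453e-03] [ 0.19018268 -0.59171179  0.55741712] 0.5051147990506847
```

View pics/w7.png

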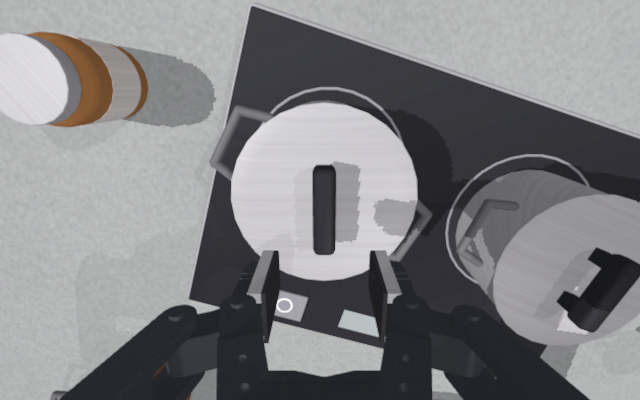

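View pics/s7.png

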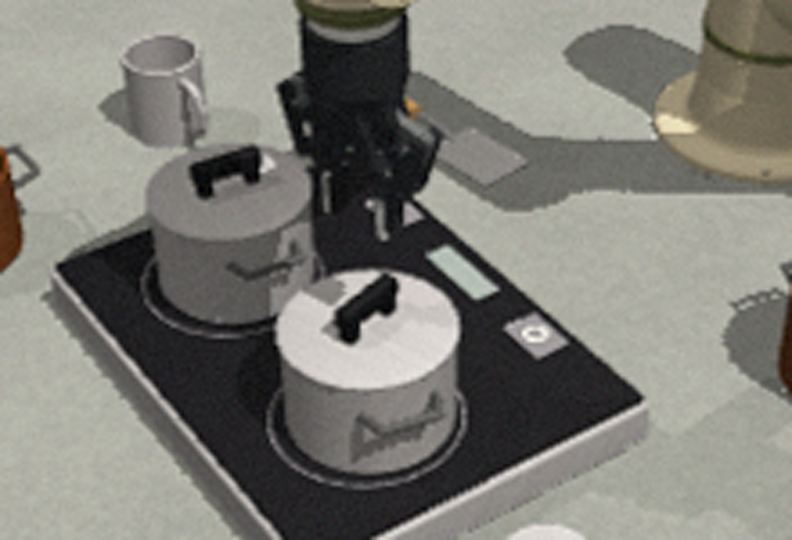

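The lid sits flat in the open pot's mouth and the pot hasn't moved. The left key appears at (285,305) in the wrist view.

```bash
python3 - <<'E'
from h import *
s=np.load('s7.npy',allow_pickle=True).item();c=wcal(s)
k=plane(c,285,305,59);print(k)
k=np.array([470.3,146.5,0]) ; k=(k+plane(c,285,305,59))/2
q=s['ee_rot'];R=Ro.from_quat([q[1],q[2],q[3],q[0]]).as_matrix()
d=k-s['eef_pos'];d[2]=0;print(R.T@d)
E
```

```text
[470.13274841 145.85899554  59.        ]
[-168.78434693  -47.45382007   -0.51845289]
```

>>> carry_out(
  steps=[-1.1,-0.3,0,0,0,0,-0.5,-2.2,-0.6,0,0,0,0,-1,-2.4,-0.7,0,0,0,0,-1,-2.4,-0.7,0,0,0,0,-1,-2.4,-0.7,0,0,0,0,-1,-2.4,-0.7,0,0,0,0,-1,-2,-0.5,0,0,0,0,-1,-1.5,-0.4,0,0,0,0,-1,-0.5,-0.1,0,0,0,0,-1,0,0,0,0,0,0,-1,0,0,2,0,0,0,-1,0,0,3,0,0,0,-1,0,0,3,0,0,0,-1,0,0,3,0,0,0,-1,0,0,3,0,0,0,-1,0,0,2,0,0,0,-1,0,0,0.6,0,0,0,-1,0,0,0,0,0,0,-1,0,0,0,0,0,0,-1],
)

```text
time_s: 14.35
eef_pos: [470.7, 145.6, 89.4]
ee_rot: [0.0, 0.995, 0.097, 0.0]
force: [0.3, 0.1, 0.6]
grip_width: -0.002
```

```bash
python3 - <<'E'
from h import *
s=readout.sense();im=cams.capture('wrist');cv2.imwrite('pics/w8.png',im[...,::-1])
print(s['time_s'],s['eef_pos'],s['ee_rot'],s['force'],s['grip_width'])
im=cams.capture('scene')[...,::-1];cv2.imwrite('pics/s8.png',cv2.resize(im[110:260,180:400],None,fx=3.6,fy=3.6,interpolation=cv2.INTER_CUBIC))
E
```

```text
14.35 [470.67544998 145.59513539  89.40820168] [2.28716322e-05 9.95277361e-01 9.70710294e-02 4.34269852e-04] [0.34277159 0.09653518 0.64244005] -0.002268406335756511
```

View pics/w8.png

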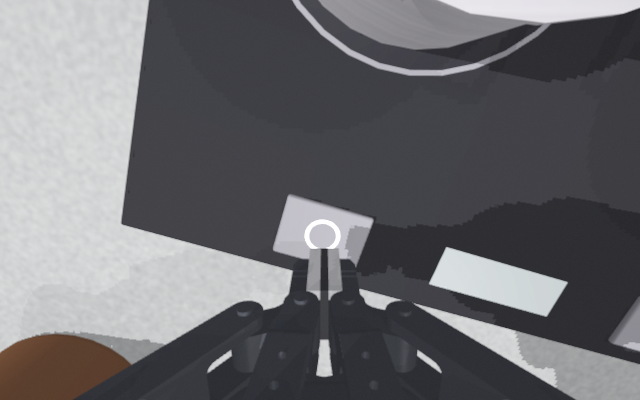

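View pics/s8.png

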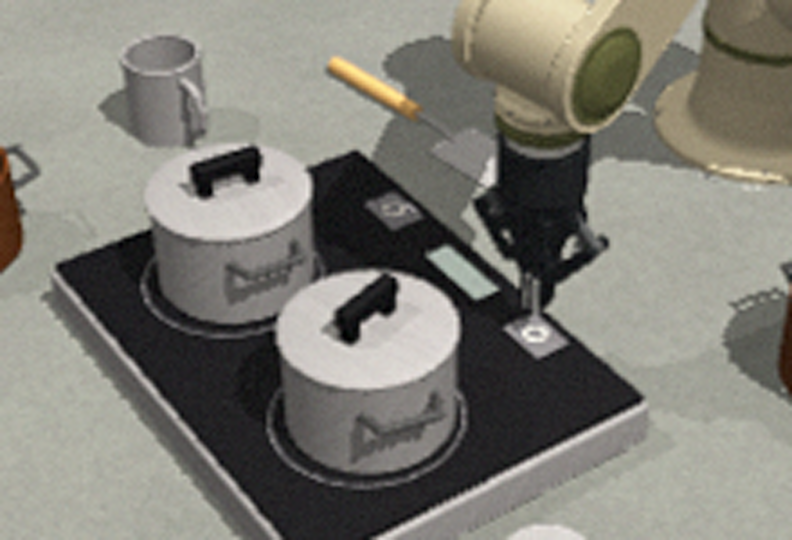

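The closed fingertips are above the left key (ring at (322,235) in the wrist view). Approaching in small steps.

>>> carry_out(
  steps=[0,0,0.8,0,0,0,-1,0,0,0.8,0,0,0,-1,0,0,0.6,0,0,0,-1,0,0,0.3,0,0,0,-1,0,0,0,0,0,0,-1,0,0,0,0,0,0,-1],
)

```text
time_s: 14.95
eef_pos: [469.7, 145.7, 63.7]
ee_rot: [-0.0, 0.995, 0.097, -0.0]
force: [0.0, -0.1, 0.6]
grip_width: 0.0
```

>>> carry_out(
  steps=[0,0,0.1,0,0,0,-1,0,0,0.1,0,0,0,-1,0,0,0,0,0,0,-1,0,0,0,0,0,0,-1],
)

```text
time_s: 15.28
eef_pos: [469.8, 145.7, 61.9]
ee_rot: [-0.0, 0.995, 0.097, 0.0]
force: [0.3, -0.4, -0.6]
grip_width: -0.005
```

>>> carry_out(
  steps=[0,0,0.1,0,0,0,-1,0,0,0.1,0,0,0,-1,0,0,0.1,0,0,0,-1,0,0,0,0,0,0,-1,0,0,0,0,0,0,-1],
)

```text
time_s: 15.7
eef_pos: [469.8, 145.6, 58.8]
ee_rot: [0.0, 0.995, 0.097, -0.0]
force: [0.1, -0.2, 0.4]
grip_width: 0.002
```

>>> carry_out(
  steps=[0,0,0.1,0,0,0,-1,0,0,0.1,0,0,0,-1,0,0,0,0,0,0,-1],
)

```text
time_s: 15.95
eef_pos: [469.8, 145.7, 57.1]
ee_rot: [0.0, 0.995, 0.097, 0.0]
force: [-1.3, -1.0, 5.7]
grip_width: 0.002
```

5.7 N is in the window, so I'll add a hair more and hold for about 1 s, then release upward.

>>> carry_out(
  steps=[0,0,0.03,0,0,0,-1,0,0,0,0,0,0,-1,0,0,0,0,0,0,-1,0,0,0,0,0,0,-1,0,0,0,0,0,0,-1,0,0,0,0,0,0,-1],
)

```text
time_s: 16.45
eef_pos: [469.8, 145.7, 57.0]
ee_rot: [0.0, 0.995, 0.097, 0.0]
force: [-2.8, -1.5, 6.8]
grip_width: -0.004
```

>>> carry_out(
  steps=[0,0,0,0,0,0,-1,0,0,0,0,0,0,-1,0,0,0,0,0,0,-1,0,0,0,0,0,0,-1,0,0,0,0,0,0,-1],
)

```text
time_s: 16.87
eef_pos: [469.8, 145.7, 57.0]
ee_rot: [0.0, 0.995, 0.097, 0.0]
force: [-3.3, 0.4, 8.3]
grip_width: -0.003
```

>>> carry_out(
  steps=[0,0,-0.5,0,0,0,-1,0,0,-1,0,0,0,-1,0,0,-2,0,0,0,-1,0,0,-3,0,0,0,-1,0,0,-3,0,0,0,-1,0,0,-3,0,0,0,-1,0,0,-3,0,0,0,-1,0,0,-2,0,0,0,-1,-2,0,0,0,0,0,-1,-3,0,0,0,0,0,-1,-3,0,0,0,0,0,-1,-2,0,0,0,0,0,-1,0,0,0,0,0,0,-1,0,0,0,0,0,0,-1],
)

```text
time_s: 18.03
eef_pos: [371.5, 126.3, 232.4]
ee_rot: [0.0, 0.995, 0.097, 0.001]
force: [0.4, -0.6, -0.0]
grip_width: -0.0
```

```bash
python3 - <<'E'
from h import *
s=readout.sense();print(s['time_s'],s['eef_pos'],s['force'])
im=cams.capture('scene')[...,::-1];cv2.imwrite('pics/s9.png',cv2.resize(im[110:310,100:440],None,fx=2.3,fy=2.3,interpolation=cv2.INTER_CUBIC))
im=cams.capture('top')[...,::-1];cv2.imwrite('pics/t9.png',im)
E
```

```text
18.0333 [371.45895655 126.29019856 232.35440635] [ 0.43058462 -0.57743898 -0.04018055]
```

View pics/s9.png

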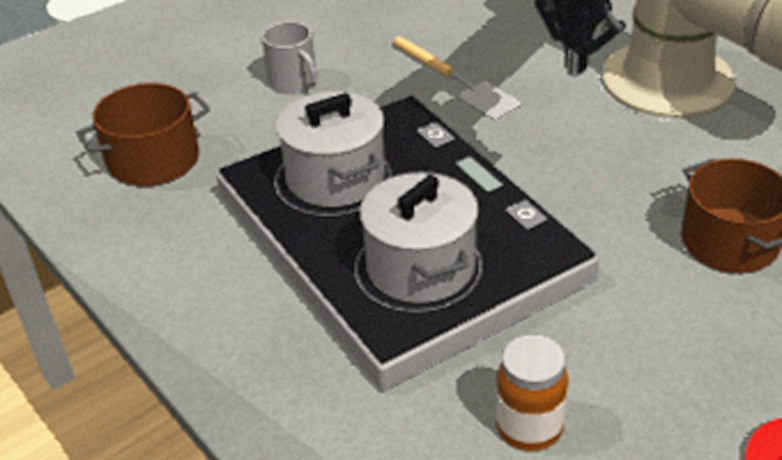

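View pics/t9.png

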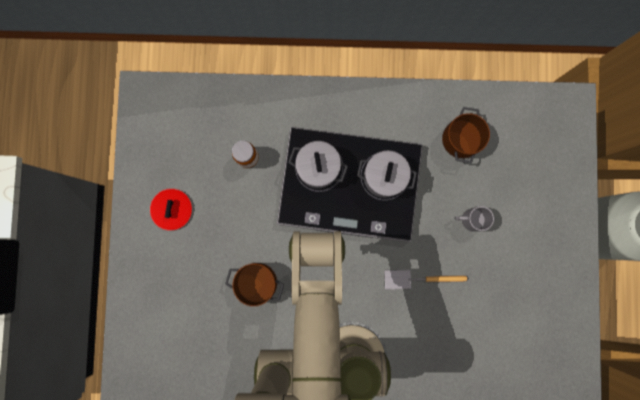

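The lid sits level on the left pot (scene crop (418,210), top (318,163)), everything else stands where it was, and the arm is clear. Handing in.

```bash
python3 -c "
from rig import finish_job
print(finish_job())"
```

```text
the job is handed in; nothing more can be done
None
```

I lowered the steel lid into the mouth of the open pot on the left zone and let it go. Then I pressed the left key with the closed fingertips at about 6–8 N for roughly 1.1 s and backed off. I handed the job in at about 18 s.

**Lid:** The arm stopped on contact at TCP z = 160.6 mm, which matches the expected seated height. After release, the wrist and scene views showed the lid level and centred in the mouth.

**Other things:** In the last scene and top pictures, both pots, the mug, the jar, the spatula and the look-alikes are where they were. The fingers went nowhere near the right key, and the wrist force read about 0 N at the end.

**Not confirmed:** No indicator for the zone is visible in the pictures, so I only know it was switched on from the measured force and hold time.

**Failed checks:**
- One colour mask of the lid's disc failed, so I used the lid's bar grip instead.
- The automatic rim trace failed in the top view, and its script stopped before the scene view. The wrist trace (642.7, 133.2) agreed within 2 mm with the hand-read top position (641.7, 131.8).

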